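# Check a pump spindle's length on the bench caliper gauge

## Robot

A 6-joint arm with a two-finger parallel gripper is mounted at the origin on a cart in front of the work surface, level with it; the furniture and walls round the work are solid. World frame = base frame: x ahead of the robot, y to its left, z up, the work surface at z = 0. Lengths are in mm, angles in rad, forces in N, time in s.
With the tool pointing down it reaches from about 325 to 1000 mm from the base axis. Payload 5.1 kg.
Tool frame: the origin (TCP) lies at the centre of the arm's flange, where the gripper is bolted on; the fingertips stand 173 mm ahead of it and the grasp point (between the pads) lies 155 mm ahead of it; z points along the fingers, y is the line along which they close (so a half turn about z gives the same grasp; the last joint's range is limited). The gripper opens to 85 mm and grips with 20 to 120 N. Pads are 22 mm wide; open, the fingers measure 114 mm over their backs; the gripper's body (76 mm by 85 mm) begins 54 mm behind the grasp point. The pads swing forward as they close: fully open they stand 13 mm farther back than shut.
Start: joints at [1.027, 0.124, 1.65, -0, 1.367, -0.083], TCP at [289.051, 582.182, 404.722] pointing down, gripper open.
Joint ranges: [-2.61, 2.61], [-1.02, 2.33], [0.03, 2.71], [-1.35, 4.49], [0.32, 2.68], [-2.91, 2.91]. Speed limits (rad/s): [2.57, 2.57, 3.14, 3.14, 3.14, 3.14].

## Interface

Orientations are given as [roll, pitch, yaw] about the fixed x, y, z axes, in that order (R = Rz(yaw) Ry(pitch) Rx(roll)).
In Python, from plant import state, imaging, manip gives the robot as it stands. The module is installed in compiled form; this text tells all that it offers.
- The arm moves only by the shell command python3 -m pendant 'ROWS' [FORCE]. ROWS is a JSON object whose one key "series" holds a list of rows, each a list of 5 numbers: the opening, from 0 (shut) to 1 (fully open), then the shift along the tool's x, y, z in units of 50 mm (1.0 is 50 mm), then the turn about the tool's z in units of 6 degrees (1.0 is 6 degrees). A call has exactly 5 rows; each row shifts and turns the commanded pose from where the row before left it, along the tool's axes as they then stand; what a row does not reach is not made up. A row lasts 1/8 s, in which the tool goes at most 62.5 mm and 10.7 degrees, less where a joint would pass 70% of its speed; a pose out of reach is approached as far as the arm can. A call is refused whole if a number of a shift passes 1 or a number of a turn 1, either way. A call with a gripper value outside its range is refused whole. The fingers move at their own pace and stop on an object; FORCE is the grip in N (left out, the last holds). Time passes only in rows, so rows that do not move let the fingers close, or fill a call up. It gives the time, the measured TCP pose, the force, the opening and the grip force at its end, in the units of the state.
- state(): the state, without advancing time (a new reading comes with each control period).
- imaging.camera(name): name is "side" or "top"; returns (picture, depth): 400x640x3 uint8, red, green, blue; 400x640 float32, mm along the optical axis (not along the pixel's ray), 0 where there is no reading.
- imaging.calibration(name): a dict with "intrinsics" (3x3 intrinsics, pixels), "k1" (the pictures are not rectified: a ray, as slopes to the right and down, at radius r is drawn at 1 + k1 r^2 times it, then the intrinsics apply), "camera_from_world" (4x4, takes a point from world to camera coordinates). Camera axes: x right, y down, z forward; pixel columns grow to the right and rows downward; lengths in mm; the calibration is good to about 2 mm. A picture is of the moment at which its call begins. calibration takes no time and is no camera call.
- manip.job_done(): hands the job in; it is judged then, once.
The state is a dict: "time": time; "joints": joint angles; "joint_vel": joint speeds; "effort": joint torques, N m; "tool_pos": TCP position; "tool_rot": TCP orientation; "wrist_force": force on the tool from outside, world axes, zero at the start; "torque": the same for the moment, N m; "finger_gap": finger opening in mm; "gripper_force": force on a finger pad.
Only numpy, scipy, OpenCV 4.12 (cv2) and the standard library are available. Lean on these libraries where they do the work, as an engineer would, in place of code of your own. Each camera call takes 0.05 s, during which the arm holds its last target. There are 200 camera calls.

## Task

Check the length of the steel pump spindle on the bench caliper gauge. Slide the gauge's jaw open wider than the spindle, take the steel spindle (not the brass one) from the slanted rack, lay it on the two V rests between the jaws and let go of it; then slide the jaw shut, firmly but without squeezing hard, until the spindle is pinched between both jaws. Finally press the red lock lever fully down so that the reading is kept, and leave the brass spindle in the rack and everything else on the bench where it is.

Things in the scene. Friction and masses are not known exactly. Their poses are not given: they have to be found in the camera images.
- gauge: Bench caliper gauge, fixed: grey base 156 x 335 mm, top z 15 mm; steel beam along its y at the far side (x 66 to 78, top z 72 mm; posts to 76). Origin: underside, below the middle between the two dark V rests; +x away from the robot, +y (left) is the way the jaw opens. Rests: 14 mm wide at y -34 and +34, 54 mm free between; a spindle in them has its axis along y at x 0, z 58 mm.
- fixed_face (a point): Measuring face of the fixed steel jaw at the gauge's -y end: a blade 11 mm thick reaching from the beam towards the robot across the line of the rests. This point: on the face, at gauge x 0, y -72, z 58 mm; the face looks to gauge +y. Blade (gauge_c0): x -12 to +60 mm, z -3 to +18 mm from there.
- moving_face (a point): Measuring face of the like blade on the black sliding carriage, facing the fixed jaw. This point: on the face (gauge x 0, z 58 mm); the blade (carriage_c0) is y 0 to 11 mm behind the face.
- carriage (a joint): Slide of the black carriage with the moving jaw along the beam, in m: distance between the two jaw faces, 0 = shut, growing towards gauge +y, at most 0.168. Friction about 2.5 N; it stays where it is left.
- slide_grip (a point): Middle of the ribbed dark upright lug on the carriage, by which it is slid: 12 mm thick along gauge y, 26 mm along x, top 14 mm above this point, foot 20 mm below it, on the carriage's flat top (z 78 mm), which reaches 34 mm from the lug's middle towards the jaw face and 66 mm the other way. Lies at gauge x 71, z 98 mm.
- lock (a joint): Red lock lever on the front of the carriage, in rad: 0 = raised 30 degrees above level (free), 0.524 = pressed fully down to level, its stop. It stays where it is left. Its axis is along gauge y at gauge x 50, z 58 mm; its cam clamps the carriage to the beam. Pressing it fully down takes about 10 N near its end.
- lock_tip (a point): Point on the red lever's middle line, 48 mm from its axis, near the free end (lever 58 mm long, 15 to 18 mm wide, upper side 4 to 7 mm above the middle line). Raised, it points up and towards the robot; it lies at the lug's gauge y. With the lever down this point is at gauge x 2, z 58 mm.
- rack: Slanted blue sheet-metal rack, fixed, 170 mm wide (y), two places at y -40 and +40 mm with white V saddles. A spindle lies in it sloping at 35 degrees, lower end at the front lip (-x, towards the robot). Origin: centre of the underside; a spindle's centre is at x 0, z 78 mm. Saddles: 12 mm wide, 36 mm either side of that centre; the sheet is 32 mm below the axis. Highest edge z 93 mm.
- steel_spindle: Steel-grey pump spindle, 120 mm long: body 28 mm in diameter and 96 mm long, a spigot 18 mm in diameter and 12 mm long at each end, black rings near the ends of the body; 0.2 to 0.34 kg. In either place of the rack. Origin: its centre; x: along its axis (towards the upper end while in the rack). Either end may face the fixed jaw.
- brass_spindle: Yellow brass spindle of the same shape and size, in the other place of the rack. Origin: its centre; x: along its axis. It stays there.
- timer: White and black minute timer, 64 mm wide, 39 mm tall, standing on the bench, a bystander. Origin: centre of its underside.
- marker_red: Red-capped marker, 126 mm long, 15 mm thick, lying on the bench, a bystander. Origin: its white end, z along it.
- strap_cutter: Black hooked strap cutter, 224 x 53 x 25 mm, lying behind the gauge, a bystander. Origin: centre of its underside.
- pot: White powder pot with a lid, 40 mm wide, 38 mm tall, standing behind the rack, a bystander. Origin: centre of its underside.
- screwdriver: Red-handled screwdriver, 178 mm long, 28 mm thick, lying at the far right, a bystander. Origin: the handle's end, z along it.
- comparator: Black colour comparator block, 44 x 92 mm, 134 mm tall, standing behind the gauge to the left, a bystander. Origin: centre of its underside.
Not all that is in view belongs to the job. Of the things shaped like the steel_spindle, the steel one is meant.

How it is judged (in metres and radians):
On the way, in this order (a step that is already met when the one before it is completed fails the run):
1. the jaw is open wider than the spindle (value of joint carriage above 0.123 m), for 0.2 s.
2. the steel spindle lies on both V rests between the jaws, let go of (x of steel_spindle in the frame of gauge between -0.003 and 0.003 m and z of steel_spindle in the frame of gauge between 0.055 and 0.061 m and angle between the x axis of steel_spindle and the y axis of gauge, either way round below 0.06 rad and y of steel_spindle in the frame of gauge between -0.0135 and 0.036 m and contact force between the fingers and steel_spindle below 0.2 N), for 0.2 s.
3. the jaw is shut on the spindle: both jaws press on its ends with at least 1 N (x of steel_spindle in the frame of gauge between -0.003 and 0.003 m and z of steel_spindle in the frame of gauge between 0.055 and 0.061 m and angle between the x axis of steel_spindle and the y axis of gauge, either way round below 0.06 rad and contact force between each of carriage_c0, gauge_c0 and steel_spindle above 1 N), for 0.2 s.
4. the lock lever is pressed down (value of joint lock above 0.46 rad), for 0.1 s.
At the end, for the whole second after the job is handed in: The steel spindle lies at rest on both V rests, square between the jaws (within 3 mm and 0.06 rad), the jaw is shut on it (jaws no more than 121.5 mm apart), the lock lever is down (more than 0.46 rad) and the brass spindle is still in its place (within 15 mm) (x of steel_spindle in the frame of gauge between -0.003 and 0.003 m and z of steel_spindle in the frame of gauge between 0.055 and 0.061 m and angle between the x axis of steel_spindle and the y axis of gauge, either way round below 0.06 rad and value of joint carriage between 0.1175 and 0.1215 m and value of joint lock above 0.46 rad and linear speed of steel_spindle below 0.01 m/s and distance of brass_spindle from where it was at the start of the episode below 0.015 m); the robot touches nothing.
It fails at once if the spindle is squeezed hard between the jaws (more than 40 N) (contact force between carriage_c0 and steel_spindle above 40 N).
It fails at once if the brass spindle is taken or knocked out of its place (distance of brass_spindle from where it was at the start of the episode above 0.03 m).
It fails at once if a bystander is pushed away (distance of any of timer, marker_red, strap_cutter, pot, screwdriver, comparator from where it was at the start of the episode above 0.03 m).
It also fails if it takes over 67 s, if anything falls off the work surface, if the arm or the gripper's body presses on something with over 40 N, if the wrist force passes 120 N, or if a joint passes its speed limit or range.

## Working session

There is one attempt and no reset: what is moved stays moved. The work goes in short steps, Python scripts to look and compute and a shell command to move; the robot and the scene stay as the last step left them, time stands still between calls to the robot, and variables do not carry over. Pictures are saved under pics/ and viewed, at most 11 in all, crops included, and the job is handed in when it is done.

```bash
mkdir -p pics; cat > h.py <<'E'
import numpy as np, cv2
from plant import state, imaging, manip
from scipy.spatial.transform import Rotation as Ro
def snap(n):
    p,d=imaging.camera(n); np.savez(f'{n}.npz',p=p,d=d); return p,d
def load(n):
    z=np.load(f'{n}.npz'); return z['p'],z['d']
def w(n,pts,depth):
    """pixels + depths -> world"""
    c=imaging.calibration(n);K=np.array(c['intrinsics'],float)
    u=cv2.undistortPoints(np.array(pts,float).reshape(-1,1,2),K,np.array([c['k1'],0,0,0.]))[:,0]
    z=np.array(depth,float).reshape(-1,1)
    P=np.hstack([u*z,z,np.ones_like(z)])
    return (np.linalg.inv(np.array(c['camera_from_world']))@P.T).T[:,:3]
def cloud(n):
    p,d=load(n);v,u=np.mgrid[:400,:640]
    return w(n,np.stack([u,v],-1).reshape(-1,2),d.ravel()).reshape(400,640,3),p,d
def proj(n,X):
    c=imaging.calibration(n);T=np.array(c['camera_from_world']);K=np.array(c['intrinsics'],float)
    return cv2.projectPoints(np.array(X,float).reshape(-1,1,3),cv2.Rodrigues(T[:3,:3])[0],T[:3,3],K,np.array([c['k1'],0,0,0.]))[0][:,0]
def save(p,name): cv2.imwrite(f'pics/{name}.png',cv2.cvtColor(p,cv2.COLOR_RGB2BGR))
E
python3 - <<'E'
from h import *
a,_=snap('side');b,_=snap('top');save(a,'side0');save(b,'top0')
for n in('side','top'):
    T=np.array(imaging.calibration(n)['camera_from_world']);print(n,np.linalg.inv(T)[:3].round(2))
s=state();print({k:np.round(v,3) for k,v in s.items()})
E
```

```text
side [[-1.0000e+00  3.0000e-02 -1.0000e-02  5.6596e+02]
 [ 2.0000e-02  4.2000e-01 -9.1000e-01  8.9461e+02]
 [-2.0000e-02 -9.1000e-01 -4.2000e-01  5.6680e+02]]
top [[ 2.0000e-02 -9.8000e-01  2.0000e-01  2.7804e+02]
 [-1.0000e+00 -3.0000e-02 -1.0000e-02 -1.0189e+02]
 [ 1.0000e-02 -1.9000e-01 -9.8000e-01  1.3701e+03]]
{'time': np.float64(0.1), 'joints': array([ 1.027,  0.124,  1.652,  0.   ,  1.367, -0.083]), 'joint_vel': array([-0.001, -0.003, -0.001, -0.001,  0.003,  0.   ]), 'effort': array([ 1.0000e-03, -4.2493e+01, -3.6665e+01,  0.0000e+00,  4.0000e-03,
        0.0000e+00]), 'tool_pos': array([288.941, 582.002, 403.581]), 'tool_rot': array([-3.14 , -0.   ,  2.681]), 'wrist_force': array([-0.741, -0.518, -0.144]), 'torque': array([0.03 , 0.034, 0.036]), 'gripper_force': np.float64(0.0), 'finger_gap': np.float64(85.754)}
```

View pics/side0.png

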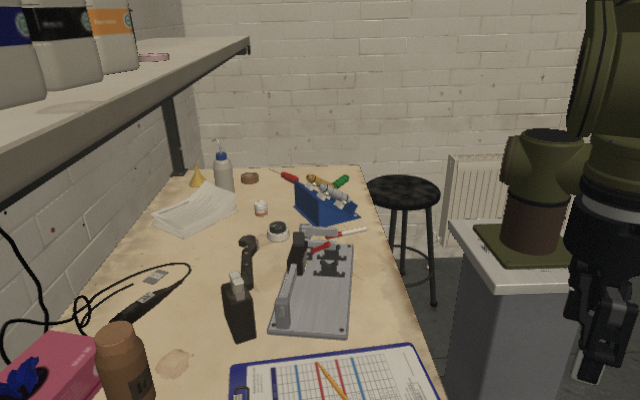

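View pics/top0.png

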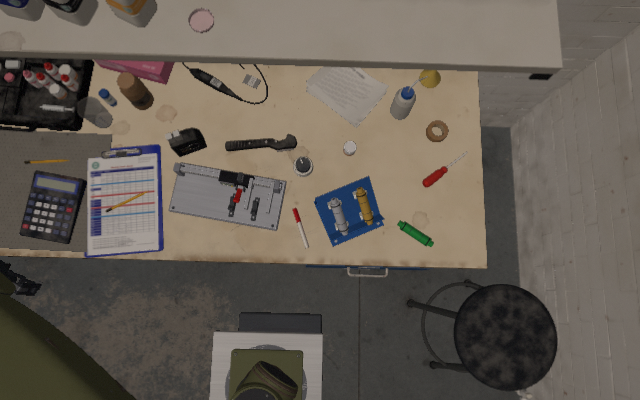

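Top view: gauge at about (228,195). In the rack, a grey spindle at (338,216) and a yellow one at (364,205); no other object has the spindle shape (the green thing at (415,233) is a marker). I choose the grey one and check it in a close crop.

```bash
python3 - <<'E'
from h import *
p,d=load('top');c=p[150:250,160:390];save(cv2.resize(c,(800,348),interpolation=cv2.INTER_CUBIC),'crop1')
X,p,d=cloud('top')
# corners: print some
for u,v in [(174,210),(177,165),(285,180),(276,228),(338,216),(332,200),(345,232),(364,205),(228,195),(233,177),(193,168),(260,210),(236,200),(320,243),(383,222),(370,179),(316,196)]:
    print((u,v),X[v,u].round(1))
E
```

```text
(174, 210) [501.5 298.9  16.8]
(177, 165) [624.  281.7  82.9]
(285, 180) [607.2 -31.    1.5]
(276, 228) [455.4 -10.   13.9]
(338, 216) [ 484.4 -190.5   90.8]
(332, 200) [ 524.3 -170.9  122.4]
(345, 232) [ 443.4 -213.8   56.8]
(364, 205) [ 278.  -101.9 1370.1]
(228, 195) [552.  139.3  16.8]
(233, 177) [593.3 116.9  79.5]
(193, 168) [619.7 237.8  69.8]
(260, 210) [509.2  40.7  12.4]
(236, 200) [523.2 102.6  90. ]
(320, 243) [ 414.8 -143.3    4.2]
(383, 222) [ 484.8 -335.1   -3.8]
(370, 179) [ 617.3 -294.3    3.3]
(316, 196) [ 558.3 -128.     6.4]
```

View pics/crop1.png

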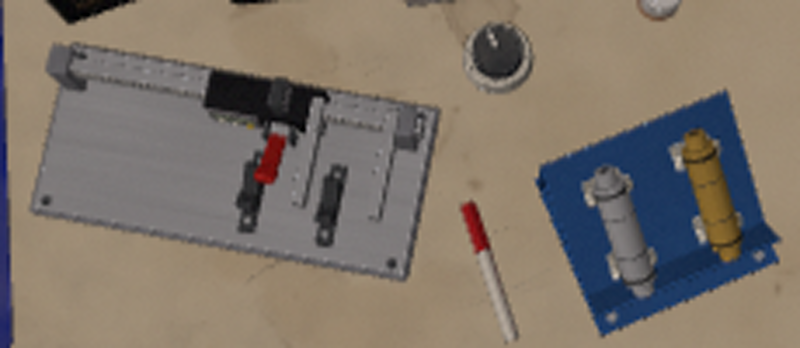

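```bash
python3 - <<'E'
from h import *
X,p,d=cloud('top')
sub=X[150:250,160:300].reshape(-1,3);col=p[150:250,160:300].reshape(-1,3).astype(int)
m=(abs(sub[:,2]-15)<5)&(col.max(1)-col.min(1)<25)
# keep main component
img=m.reshape(100,140).astype(np.uint8);img=cv2.morphologyEx(img,cv2.MORPH_OPEN,np.ones((3,3)))
n,l,st,_=cv2.connectedComponentsWithStats(img);k=1+st[1:,4].argmax();mm=(l==k).ravel()
pts=sub[mm];print(len(pts),np.median(pts[:,2]))
r=cv2.minAreaRect(pts[:,:2].astype(np.float32));print('rect',r)
# corners by pixel at z=15: intersect rays
def at(n,uv,z):
    a=w(n,[uv],[1000])[0];b=w(n,[uv],[1500])[0];t=(z-a[2])/(b[2]-a[2]);return a+t*(b-a)
cr=lambda x,y:((x+.5)/3.478-.5+160,(y+.5)/3.478-.5+150)
C=[at('top',cr(*q),15) for q in [(32,212),(405,279),(438,108)]]
print(np.round(C,1),np.linalg.norm(C[1]-C[0]),np.linalg.norm(C[2]-C[1]))
e=C[0]-C[1];yaw=np.arctan2(-e[0],e[1]);print('yaw',yaw)
for nm,q,z in [('rest+',(249,190),40),('rest-',(331,205),40),('blade tip fixed',(376,218),76),('fixed root',(390,128),76),('mov tip',(298,205),76),('mov root',(318,105),76),('lug',(281,85),112),('red tip',(265,178),90),('post-',(408,112),76),('beamfar',(330,88),72),('beamnear',(330,128),72)]:
    print(nm,at('top',cr(*q),z).round(1))
# yellow/grey spindles masks
hsv=cv2.cvtColor(p,cv2.COLOR_RGB2HSV)
for nm,q in [('s lo',(643,292)),('s hi',(605,172)),('b lo',(730,254)),('b hi',(695,135))]:
    u,v=cr(*q);print(nm,at('top',(u,v),78+ (35 if 'hi' in nm else -35)).round(1))
# rack cloud: grey high points
s2=X[180:250,310:390].reshape(-1,3);c2=p[180:250,310:390].reshape(-1,3).astype(int)
blue=(c2[:,2]>c2[:,0]+40)&(s2[:,2]>-5)&(s2[:,2]<100)
A=s2[blue];pl=A[(A[:,2]>15)];
M=np.c_[pl[:,:2],np.ones(len(pl))];co=np.linalg.lstsq(M,pl[:,2],rcond=None)[0];res=pl[:,2]-M@co
ok=abs(res)<8;co=np.linalg.lstsq(M[ok],pl[ok,2],rcond=None)[0];print('plane',co,'slope',np.degrees(np.arctan(np.hypot(*co[:2]))),'dir',np.arctan2(co[1],co[0]))
E
```

```text
1733 15.800369705094909
rect ((546.7321166992188, 215.73507690429688), (188.261962890625, 124.4072036743164), 81.23582458496094)
[[499.6 314.7  15. ]
 [449.7 -10.5  15. ]
 [601.9 -33.6  15. ]] 329.0900569656931 153.91481224534326
yaw -0.1521450084934272
rest+ [519.5 123.9  40. ]
rest- [508.3  53.4  40. ]
blade tip fixed [492.2  11.4  76. ]
fixed root [568.9   2.9  76. ]
mov tip [501.4  76.5  76. ]
mov root [587.1  64.2  76. ]
lug [594.5  90.7 112. ]
red tip [520.8 102.9  90. ]
post- [583.1 -11.6  76. ]
beamfar [603.1  55.3  72. ]
beamnear [568.5  53.7  72. ]
s lo [ 440.3 -213.6   43. ]
s hi [ 528.8 -175.9  113. ]
b lo [ 474.7 -287.3   43. ]
b hi [ 561.6 -248.9  113. ]
plane [   0.55045061    0.24687052 -175.71415085] slope 31.101537504350667 dir 0.4215958686094656
```

```bash
python3 - <<'E'
from h import *
X,p,d=cloud('top')
# rectified top-down height/colour map in prelim gauge frame, 1mm... draw the model outline on enlarged image instead
o=np.array([514,88.6,0]);yaw=-.152
R=Ro.from_euler('z',yaw).as_matrix()
img=cv2.resize(p[150:250,160:300],None,fx=5.7,fy=5.7,interpolation=cv2.INTER_CUBIC)
def poly(P,c):
    q=(proj('top',(R@np.array(P,float).T).T+o)-[160,150]+.5)*5.7
    cv2.polylines(img,[np.round(q).astype(int)],True,c,1)
rect=lambda x0,x1,y0,y1,z:[(x0,y0,z),(x1,y0,z),(x1,y1,z),(x0,y1,z)]
poly(rect(66,78,-100,200,72),(0,255,0))
poly(rect(-12,60,-83,-72,76),(255,255,0))
for y in(-34,34): poly(rect(-20,20,y-7,y+7,50),(255,0,255))
poly(rect(58,84,8,20,112),(0,255,255))
save(img,'fit0')
G=(X[150:250,160:300].reshape(-1,3)-o)@R
for nm,lo,hi in [('beam',60,84),('top',95,120)]:
    m=(G[:,2]>lo)&(G[:,2]<hi)&(G[:,0]>30)
    print(nm,m.sum(),np.percentile(G[m],[5,25,50,75,95],axis=0).round(1).tolist())
m=(G[:,2]>66)&(G[:,2]<84)&(G[:,0]>-20)&(G[:,0]<45)&(G[:,1]<-50);print('blade',m.sum(),np.percentile(G[m],[5,50,95],axis=0).round(1).tolist())
E
```

```text
beam 971 [[40.7, -85.4, 64.4], [60.7, -16.7, 71.8], [70.7, 34.3, 75.7], [77.5, 100.4, 78.8], [86.7, 206.4, 82.0]]
top 52 [[61.4, 9.3, 97.0], [65.9, 11.1, 107.7], [72.6, 14.7, 111.2], [79.4, 18.4, 112.1], [84.7, 22.3, 115.0]]
blade 80 [[-7.2, -81.8, 68.1], [17.0, -77.0, 77.2], [42.7, -71.3, 80.8]]
```

View pics/fit0.png

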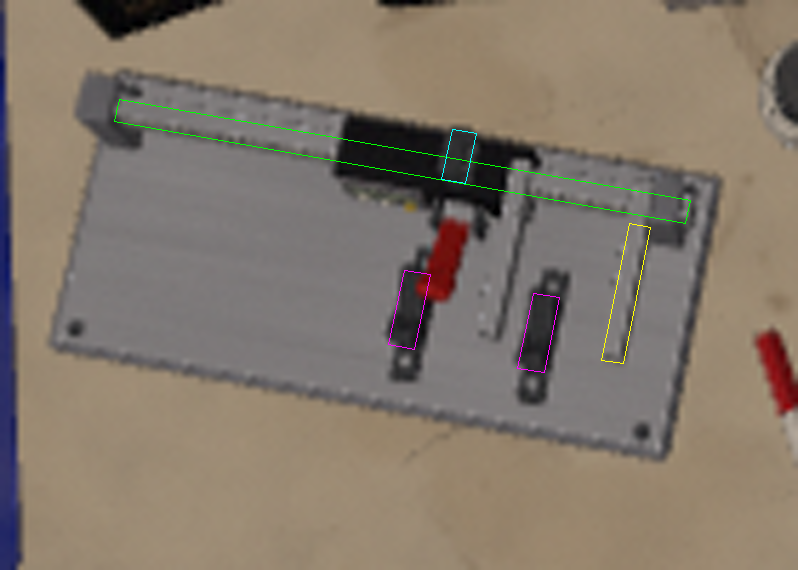

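The overlay fits to within about 2 mm: the lug centre is at crop (460,155), the fixed blade at (628,295) and the rests at (410,310) and (540,335). Corrected gauge origin is about (515.6, 88.9), yaw -0.152. The steel spindle choice is confirmed as the grey one in the left place. Next I plan the first move.

```bash
cat >> h.py <<'E'
O=np.array([515.6,88.9,0]);YG=-.152;RG=Ro.from_euler('z',YG).as_matrix()
def g2w(*q): return O+RG@np.array(q,float)
def w2g(P): return (np.array(P)-O)@RG
def plan(tgt,yaw,n,cur=None):
    """n equal rows to the tcp target; prints rows (x,y,z,turn units)"""
    s=state();P=np.array(s['tool_pos'] if cur is None else cur[:3]);y0=s['tool_rot'][2] if cur is None else cur[3]
    dy=(yaw-y0+np.pi)%(2*np.pi)-np.pi
    for i in range(n):
        a=y0+dy*i/n;D=(np.array(tgt)-P)/n
        print(np.round([D[0]*np.cos(a)+D[1]*np.sin(a),D[0]*np.sin(a)-D[1]*np.cos(a),-D[2]],1)/50,round(-np.degrees(dy)/n/6,3))
def st():
    s=state();g=w2g(s['tool_pos']);print('t',round(s['time'],2),'tcp',np.round(s['tool_pos'],1),'gauge',g.round(1),'yaw',round(s['tool_rot'][2],3),'F',np.round(s['wrist_force'],1),'gap',round(s['finger_gap'],1),'gf',round(s['gripper_force'],1),'j',np.round(s['joints'],2))
E
python3 - <<'E'
from h import *
X,p,d=cloud('top')
print('shelf',X[50,300].round(0),X[20,500].round(0),X[60,100].round(0))
for u,v in[(187,140),(190,132),(185,150)]:print('comp',X[v,u].round(0))
plan([*g2w(71,-10)[:2],305],1.419,13)
E
```

```text
shelf [771. -78. 494.] [ 858. -508.  491.] [960. 554.  63.]
comp [697. 255.  97.]
comp [723. 249.  93.]
comp [681. 272.  49.]Traceback (most recent call last):
  File "<stdin>", line 5, in <module>
  File "h.py", line 23, in g2w
    def g2w(*q): return O+RG@np.array(q,float)
                          ~~^~~~~~~~~~~~~~~~~~
ValueError: matmul: Input operand 1 has a mismatch in its core dimension 0, with gufunc signature (n?,k),(k,m?)->(n?,m?) (size 2 is different from 3)
```

```bash
python3 - <<'E'
from h import *
plan([*g2w(71,-10,0)[:2],305],1.419,15)
E
```

```text
[-0.658 -0.438  0.132] 0.803
[-0.692 -0.382  0.132] 0.803
[-0.722 -0.322  0.132] 0.803
[-0.746 -0.26   0.132] 0.803
[-0.766 -0.196  0.132] 0.803
[-0.78  -0.132  0.132] 0.803
[-0.788 -0.066  0.132] 0.803
[-0.79   0.     0.132] 0.803
[-0.788  0.066  0.132] 0.803
[-0.778  0.132  0.132] 0.803
[-0.764  0.198  0.132] 0.803
[-0.746  0.262  0.132] 0.803
[-0.722  0.324  0.132] 0.803
[-0.692  0.382  0.132] 0.803
[-0.656  0.44   0.132] 0.803
```

```bash
python3 -m pendant '{"series":[[0,-0.66,-0.44,0.13,0.8],[0,-0.69,-0.38,0.13,0.8],[0,-0.72,-0.32,0.13,0.8],[0,-0.75,-0.26,0.13,0.8],[0,-0.77,-0.2,0.13,0.8]]}' 40
python3 -m pendant '{"series":[[0,-0.78,-0.13,0.13,0.8],[0,-0.79,-0.07,0.13,0.8],[0,-0.79,0,0.13,0.8],[0,-0.79,0.07,0.13,0.8],[0,-0.78,0.13,0.13,0.8]]}'
python3 -m pendant '{"series":[[0,-0.76,0.2,0.13,0.8],[0,-0.75,0.26,0.13,0.8],[0,-0.72,0.32,0.13,0.8],[0,-0.69,0.38,0.13,0.8],[0,-0.66,0.44,0.13,0.8]]}'
python3 -c "
from h import *
st();plan([*g2w(71,-10,0)[:2],263],1.419,3)"
```

```text
time: 0.72
tool_pos: [388.2, 409.5, 371.5]
tool_rot: [-3.141, 0.0, 2.259]
wrist_force: [0.4, -0.2, -0.6]
finger_gap: 0.1
gripper_force: 0.0
time: 1.35
tool_pos: [487.1, 238.1, 339.1]
tool_rot: [-3.141, 0.0, 1.84]
wrist_force: [0.9, 0.2, -0.0]
finger_gap: -0.2
gripper_force: 0.0
time: 1.98
tool_pos: [586.1, 67.3, 306.5]
tool_rot: [-3.141, 0.0, 1.421]
wrist_force: [0.1, 0.2, -0.2]
finger_gap: -0.2
gripper_force: 0.0
t 1.98 tcp [586.1  67.3 306.5] gauge [ 72.9 -10.7 306.5] yaw 1.421 F [ 0.1  0.2 -0.2] gap -0.2 gf 0.0 j [0.02 0.07 1.87 0.   1.19 0.17]
[ 0.004 -0.012  0.29 ] 0.007
[ 0.004 -0.012  0.29 ] 0.007
[ 0.004 -0.012  0.29 ] 0.007
```

```bash
python3 -m pendant '{"series":[[0,0,-0.03,0.3,0],[0,0,0,0.3,0],[0,0,0,0.27,0],[0,0,0,0,0],[0,0,0,0,0]]}'
python3 -m pendant '{"series":[[0,0.1,0,0,0],[0,0.2,0,0,0],[0,0.3,0,0,0],[0,0.3,0,0,0],[0,0.3,0,0,0]]}'
python3 -m pendant '{"series":[[0,0.3,0,0,0],[0,0.3,0,0,0],[0,0.2,0,0,0],[0,0.1,0,0,0],[0,0,0,0,0]]}'
python3 -c "
from h import *
st()
p,_=snap('top');save(cv2.resize(p[130:250,160:300],(700,600),interpolation=cv2.INTER_CUBIC),'open1')"
```

```text
time: 2.6
tool_pos: [584.3, 69.3, 264.0]
tool_rot: [3.141, -0.0, 1.425]
wrist_force: [0.3, 1.3, 0.3]
finger_gap: 0.1
gripper_force: 0.0
time: 3.22
tool_pos: [593.4, 129.2, 264.1]
tool_rot: [3.14, -0.0, 1.424]
wrist_force: [1.3, -2.9, 1.1]
finger_gap: 0.3
gripper_force: 1.6
time: 3.85
tool_pos: [599.3, 173.2, 263.2]
tool_rot: [-3.14, -0.001, 1.424]
wrist_force: [0.2, -0.1, -0.6]
finger_gap: 0.1
gripper_force: 0.0
t 3.85 tcp [599.3 173.2 263.2] gauge [ 70.   96.  263.2] yaw 1.424 F [ 0.2 -0.1 -0.6] gap 0.1 gf 0.0 j [0.2  0.19 1.82 0.   1.13 0.34]
```

View pics/open1.png

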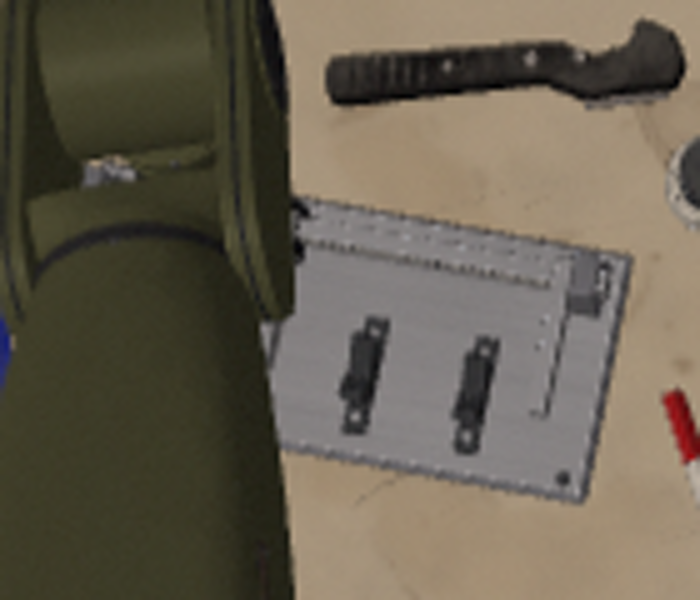

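The picture shows the jaw moved left to about (290,250), with both rests free at (365,375) and (477,395). Next I fit a cylinder to the steel spindle using the first cloud.

```bash
python3 -m pendant '{"series":[[0,-0.1,0,0,0],[0,0,0,-0.4,0],[0.7,0,0,-0.8,0],[0.7,0,0,0,0],[0.7,0,0,0,0]]}' 
python3 - <<'E'
from h import *
from scipy.optimize import least_squares
p,_=snap('top') ; X,p,d=cloud('top')
S=X[185:245,318:352].reshape(-1,3);c=p[185:245,318:352].reshape(-1,3).astype(int)
m=(c.max(1)-c.min(1)<30)&(S[:,2]>30)&(S[:,2]<140)
def f(q,P=None):
    P=S[m] if P is None else P
    cx,cy,az,el=q;a=np.array([np.cos(el)*np.cos(az),np.cos(el)*np.sin(az),np.sin(el)])
    v=P-[cx,cy,78];return np.linalg.norm(v-np.outer(v@a,a),axis=1)-14
# start: keep points within +-48 axially & near
q=np.array([484.5,-194.7,.41,.61])
for _ in range(4):
    a=np.array([np.cos(q[3])*np.cos(q[2]),np.cos(q[3])*np.sin(q[2]),np.sin(q[3])])
    ax=(S-[q[0],q[1],78])@a
    m=(c.max(1)-c.min(1)<40)&(S[:,2]>30)&(abs(ax)<46)&(abs(f(q,S))<9)
    q=least_squares(f,q,loss='soft_l1',f_scale=2).x
    print(m.sum(),q.round(3),np.std(f(q)))
ax=(S-[q[0],q[1],78])@a;mm=(abs(f(q,S)+2)<9)&(c.max(1)-c.min(1)<40);print('axial',np.percentile(ax[mm],[0,2,5,50,95,98,100]).round(1))
st();plan([q[0],q[1],340],q[2],10)
E
```

```text
time: 4.53
tool_pos: [598.9, 167.5, 324.8]
tool_rot: [3.14, -0.001, 1.424]
wrist_force: [-0.2, -0.7, -0.3]
finger_gap: 54.2
gripper_force: 0.0
312 [ 4.85458e+02 -1.94464e+02  4.16000e-01  6.13000e-01] 2.560745393532219
313 [ 4.85492e+02 -1.94507e+02  4.18000e-01  6.12000e-01] 2.594328766897555
313 [ 4.85492e+02 -1.94507e+02  4.18000e-01  6.12000e-01] 2.5943289526731212
313 [ 4.85492e+02 -1.94507e+02  4.18000e-01  6.12000e-01] 2.5943289452469025
axial [-97.8 -58.2 -48.9   7.   55.1  60.6  62.4]
t 4.58 tcp [598.6 167.5 323.6] gauge [ 70.1  90.2 323.6] yaw 1.424 F [ 0.3  0.1 -0.5] gap 59.6 gf 0.0 j [0.19 0.12 1.79 0.   1.23 0.33]
[-0.75  -0.118 -0.032] 0.961
[-0.758 -0.042 -0.032] 0.961
[-0.758  0.034 -0.032] 0.961
[-0.75   0.11  -0.032] 0.961
[-0.736  0.186 -0.032] 0.961
[-0.714  0.258 -0.032] 0.961
[-0.684  0.328 -0.032] 0.961
[-0.648  0.396 -0.032] 0.961
[-0.604  0.458 -0.032] 0.961
[-0.556  0.516 -0.032] 0.961
```

```bash
python3 -m pendant '{"series":[[0.7,-0.75,-0.12,-0.03,0.96],[0.7,-0.76,-0.04,-0.03,0.96],[0.7,-0.76,0.03,-0.03,0.96],[0.7,-0.75,0.11,-0.03,0.96],[0.7,-0.74,0.19,-0.03,0.96]]}' 
python3 -m pendant '{"series":[[0.7,-0.71,0.26,-0.03,0.96],[0.7,-0.68,0.33,-0.03,0.96],[0.7,-0.65,0.4,-0.03,0.96],[0.7,-0.6,0.46,-0.03,0.96],[0.7,-0.56,0.52,-0.03,0.96]]}' 
python3 -c "
from h import *
st();plan([485.5,-194.5,233],.418,4)"
```

```text
time: 5.2
tool_pos: [541.2, -14.9, 329.9]
tool_rot: [-3.139, 0.001, 0.918]
wrist_force: [0.3, 0.3, 0.2]
finger_gap: 59.5
gripper_force: 0.0
time: 5.82
tool_pos: [485.4, -196.2, 337.4]
tool_rot: [-3.14, 0.001, 0.415]
wrist_force: [-0.4, -0.4, -0.0]
finger_gap: 59.8
gripper_force: 0.0
t 5.83 tcp [ 485.4 -196.2  337.4] gauge [  13.3 -286.3  337.4] yaw 0.415 F [-0.4 -0.4 -0. ] gap 59.8 gf 0.0 j [-0.49 -0.1   2.    0.    1.25  0.67]
[ 0.004 -0.008  0.522] -0.006
[ 0.004 -0.008  0.522] -0.006
[ 0.004 -0.008  0.522] -0.006
[ 0.004 -0.008  0.522] -0.006
```

```bash
python3 -m pendant '{"series":[[0.7,0.02,-0.03,0.5,0],[0.7,0,0,0.5,0],[0.7,0,0,0.5,0],[0.7,0,0,0.4,0],[0.7,0,0,0.26,0]]}' 
python3 -m pendant '{"series":[[0.2,0,0,0,0],[0,0,0,0,0],[0,0,0,0,0],[0,0,0,0,0],[0,0,0,0,0]]}' 50
python3 -c "
from h import *
st()"
```

```text
time: 6.45
tool_pos: [485.8, -193.1, 228.5]
tool_rot: [-3.139, 0.002, 0.419]
wrist_force: [-0.0, 0.0, 1.4]
finger_gap: 59.9
gripper_force: 0.0
time: 7.08
tool_pos: [487.0, -194.1, 231.7]
tool_rot: [3.139, -0.001, 0.419]
wrist_force: [1.4, -4.8, -1.7]
finger_gap: 26.7
gripper_force: 49.4
t 7.08 tcp [ 487.  -194.1  231.7] gauge [  14.6 -284.   231.7] yaw 0.419 F [ 1.4 -4.8 -1.7] gap 26.7 gf 49.4 j [-0.48  0.02  2.07 -0.    1.05  0.67]
```

```bash
python3 -m pendant '{"series":[[0,0,0,-0.1,0],[0,0,0,-0.3,0],[0,0,0,-0.5,0],[0,0,0,-0.6,0],[0,0,0,-0.6,0]]}' 
python3 -c "
from h import *
st();plan([*g2w(0,3,0)[:2],330],1.419,12)
p,_=snap('side');save(cv2.resize(p[150:270,260:400],(700,600),interpolation=cv2.INTER_CUBIC),'lift1')"
```

```text
time: 7.7
tool_pos: [486.4, -193.0, 337.2]
tool_rot: [-3.141, -0.0, 0.419]
wrist_force: [-0.7, -0.5, -3.2]
finger_gap: 26.7
gripper_force: 49.5
t 7.7 tcp [ 486.4 -193.   337.2] gauge [  13.8 -283.1  337.2] yaw 0.419 F [-0.7 -0.5 -3.2] gap 26.7 gf 49.5 j [-0.48 -0.11  2.    0.    1.25  0.67]
[ 0.238 -0.414  0.012] -0.796
[ 0.272 -0.392  0.012] -0.796
[ 0.304 -0.368  0.012] -0.796
[ 0.334 -0.342  0.012] -0.796
[ 0.36  -0.312  0.012] -0.796
[ 0.386 -0.282  0.012] -0.796
[ 0.408 -0.248  0.012] -0.796
[ 0.426 -0.214  0.012] -0.796
[ 0.444 -0.178  0.012] -0.796
[ 0.456 -0.14   0.012] -0.796
[ 0.466 -0.102  0.012] -0.796
[ 0.474 -0.062  0.012] -0.796
```

View pics/lift1.png

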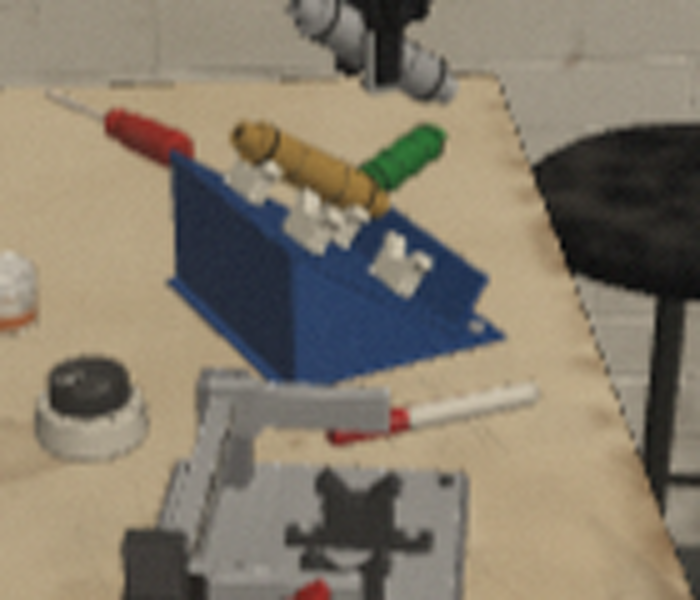

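The grey spindle hangs in the fingers at about (375,45), still sloped and gripped near its middle. The brass one is still in the rack at (310,165). I carry it to the gauge.

```bash
python3 -m pendant '{"series":[[0,0.24,-0.41,0,-0.8],[0,0.27,-0.39,0,-0.8],[0,0.3,-0.37,0,-0.8],[0,0.33,-0.34,0,-0.8],[0,0.36,-0.31,0,-0.8]]}' 
python3 -m pendant '{"series":[[0,0.39,-0.28,0,-0.8],[0,0.41,-0.25,0,-0.8],[0,0.43,-0.21,0,-0.8],[0,0.44,-0.18,0,-0.8],[0,0.46,-0.14,0,-0.8]]}' 
python3 -m pendant '{"series":[[0,0.47,-0.1,0,-0.8],[0,0.47,-0.06,0,-0.75],[0,0,0,0,0],[0,0,0,0,0],[0,0,0,0,0]]}' 
python3 -c "
from h import *
st();plan([*g2w(0,3,0)[:2],250],1.419,1)
X=None;p,_=snap('side');save(cv2.resize(p[190:350,250:390],(700,800))[:600],'over1')"
```

```text
time: 8.38
tool_pos: [498.5, -74.3, 335.4]
tool_rot: [-3.141, -0.0, 0.841]
wrist_force: [-0.0, 0.6, -3.7]
finger_gap: 26.5
gripper_force: 49.7
time: 9.0
tool_pos: [510.8, 44.8, 335.4]
tool_rot: [-3.141, -0.0, 1.26]
wrist_force: [0.4, -0.1, -3.4]
finger_gap: 26.6
gripper_force: 49.7
time: 9.62
tool_pos: [516.1, 90.6, 335.6]
tool_rot: [-3.141, 0.0, 1.418]
wrist_force: [-0.3, -0.4, -3.5]
finger_gap: 26.9
gripper_force: 49.6
t 9.62 tcp [516.1  90.6 335.6] gauge [2.000e-01 1.800e+00 3.356e+02] yaw 1.418 F [-0.3 -0.4 -3.5] gap 26.9 gf 49.6 j [ 0.07 -0.1   2.   -0.    1.25  0.22]
[ 0.024 -0.004  1.712] -0.013
```

View pics/over1.png

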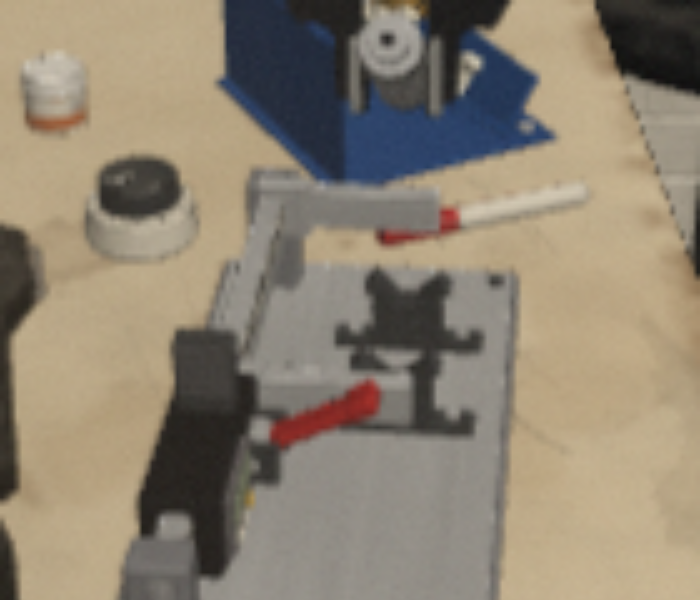

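The spindle hangs above the gauge, its upper end at crop (390,42), pointing along the gauge. The V notch of the far rest is at crop (408,290) and the fixed blade's end at (440,210). I check these against the projection of my gauge frame.

```bash
python3 - <<'E'
from h import *
for n,q in [('V-',(0,-34,46)),('V- horn near',(-18,-27,58)),('fixed tip top',(-12,-72,76)),('fixed tip bottom',(-12,-72,55)),('spindle up end',(0.2,2+49,182+34)),('x+5',(5,-34,46))]:
    print(n,((proj('side',g2w(*q))[0]-[250,190]+.5)*5).round(0))
# moving face from cloud
X,p,d=cloud('side');G=((X-O)@RG)
m=(G[...,2]>60)&(G[...,2]<80)&(G[...,0]>-14)&(G[...,0]<40)&(G[...,1]>60)&(G[...,1]<110)
print('mov blade',m.sum(),np.percentile(G[m],[5,50,95],axis=0).round(1).tolist())
m=(G[...,2]>60)&(G[...,2]<80)&(G[...,0]>-14)&(G[...,0]<40)&(G[...,1]>-100)&(G[...,1]<-60)
print('fix blade',m.sum(),np.percentile(G[m],[5,50,95],axis=0).round(1).tolist())
E
```

```text
V- [406. 293.]
V- horn near [442. 281.]
fixed tip top [437. 201.]
fixed tip bottom [437. 238.]
spindle up end [387.  48.]
x+5 [396. 292.]
mov blade 174 [[-11.7, 81.9, 61.6], [17.0, 89.8, 73.4], [37.9, 92.8, 77.3]]
fix blade 172 [[-9.8, -81.5, 61.2], [12.7, -74.9, 72.0], [36.0, -72.2, 79.1]]
```

```bash
python3 -m pendant '{"series":[[0,0.02,0,0.4,0],[0,0,0,0.5,0],[0,0,0,0.5,0],[0,0,0,0.4,0],[0,0,0,0.1,0]]}' 
python3 -m pendant '{"series":[[0,0,0,0.06,0],[0,0,0,0.06,0],[0,0,0,0.06,0],[0,0,0,0.06,0],[0,0,0,0,0]]}' 20
```

```text
time: 10.3
tool_pos: [515.1, 91.9, 237.6]
tool_rot: [-3.137, 0.001, 1.418]
wrist_force: [0.7, 0.0, -1.6]
finger_gap: 26.9
gripper_force: 49.7
time: 10.92
tool_pos: [516.9, 93.5, 231.6]
tool_rot: [3.141, -0.004, 1.418]
wrist_force: [-7.9, 5.6, 8.8]
finger_gap: 26.8
gripper_force: 50.5
```

```bash
python3 -m pendant '{"series":[[0,0,0,0.03,0],[0,0,0,0.04,0],[0,0,0,0.04,0],[0,0,0,0.04,0],[0,0,0,0,0]]}' 20; python3 -c "
from h import *
st()"
```

```text
time: 11.55
tool_pos: [516.8, 93.8, 224.0]
tool_rot: [-3.142, -0.005, 1.418]
wrist_force: [-8.3, 9.8, 9.0]
finger_gap: 26.8
gripper_force: 49.0
t 11.55 tcp [516.8  93.8 224. ] gauge [  0.4   5.  224. ] yaw 1.418 F [-8.3  9.8  9. ] gap 26.8 gf 49.0 j [0.08 0.04 2.07 0.01 1.03 0.23]
```

```bash
python3 -m pendant '{"series":[[0,0,-0.02,0.04,0],[0,0,-0.02,0.05,0],[0,0,0,0.05,0],[0,0,0,0.05,0],[0,0,0,0,0]]}' 20; python3 -c "
from h import *
st();p,_=snap('side');save(cv2.resize(p[210:330,270:370],(700,840),interpolation=cv2.INTER_CUBIC)[:600],'piv')"
```

```text
time: 12.18
tool_pos: [515.5, 93.8, 214.6]
tool_rot: [3.138, -0.004, 1.418]
wrist_force: [-3.8, 7.0, 6.1]
finger_gap: 26.5
gripper_force: 47.0
t 12.18 tcp [515.5  93.8 214.6] gauge [ -0.8   4.8 214.6] yaw 1.418 F [-3.8  7.   6.1] gap 26.5 gf 47.0 j [0.08 0.05 2.08 0.   1.01 0.23]
```

View pics/piv.png

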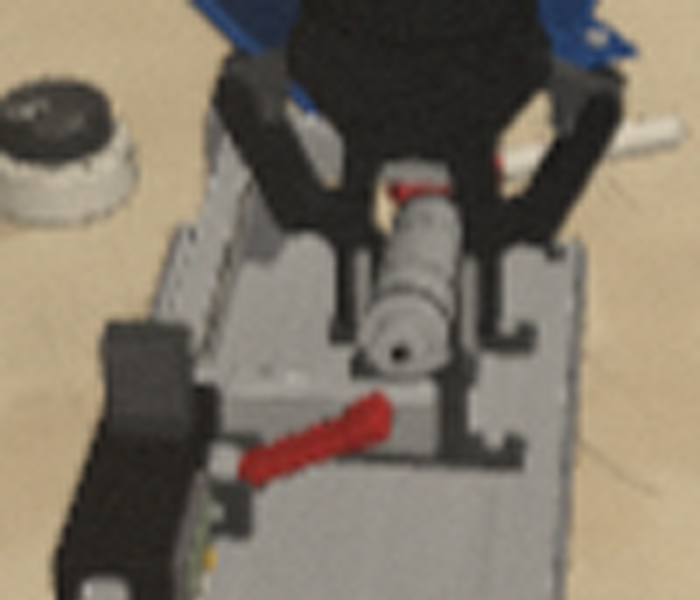

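The spindle has pivoted almost level: its near end is at crop (405,345), just above the near rest. I lower the last few mm.

```bash
python3 -m pendant '{"series":[[0,0,-0.01,0.03,0],[0,0,0,0.03,0],[0,0,0,0.02,0],[0,0,0,0,0],[0,0,0,0,0]]}' 20; python3 -c "
from h import *
p,_=snap('side');X,p,d=cloud('side');G=(X-O)@RG
for y in range(10,70,4):
    m=(abs(G[...,0])<7)&(abs(G[...,1]-y)<2)&(G[...,2]>50)&(G[...,2]<110)
    if m.sum()>2: print(y,m.sum(),np.percentile(G[m][:,2],[50,90]).round(1),end=' | ')
st()"
```

```text
time: 12.85
tool_pos: [515.3, 93.8, 210.9]
tool_rot: [3.137, -0.004, 1.418]
wrist_force: [-2.5, 7.4, 6.2]
finger_gap: 26.7
gripper_force: 47.0
10 5 [75.1 75.5] | 14 5 [75.  76.1] | 18 4 [75.6 76.2] | 22 5 [76.7 77.3] | 26 4 [77.  77.5] | 30 5 [77.  78.6] | 34 4 [78.1 79.2] | 38 10 [77.8 79.1] | 42 4 [78.3 78.7] | 46 3 [78.9 79.3] | 50 6 [79.2 80.1] | 54 17 [77.3 79.3] | 58 9 [73.8 75.9] | 62 11 [73.  74.7] | 66 21 [70.3 72.8] | t 12.9 tcp [515.3  93.7 210.9] gauge [ -1.    4.7 210.9] yaw 1.418 F [-3.1  7.5  5.6] gap 26.9 gf 47.0 j [0.08 0.05 2.08 0.   1.   0.23]
```

```bash
python3 -m pendant '{"series":[[0,0,-0.01,0.03,0],[0,0,0,0.03,0],[0,0,0,0.02,0],[0,0,0,0,0],[0,0,0,0,0]]}' 20; python3 -c "
from h import *
p,_=snap('side');X,p,d=cloud('side');G=(X-O)@RG
for y in range(10,70,8):
    m=(abs(G[...,0])<7)&(abs(G[...,1]-y)<3)&(G[...,2]>50)&(G[...,2]<110)
    if m.sum()>2: print(y,m.sum(),np.percentile(G[m][:,2],[50,90]).round(1),end=' | ')
st()"
```

```text
time: 13.52
tool_pos: [515.0, 93.7, 207.2]
tool_rot: [3.137, -0.003, 1.419]
wrist_force: [-4.2, 5.2, 8.9]
finger_gap: 26.2
gripper_force: 47.3
10 9 [71.5 72.3] | 18 9 [71.7 72.2] | 26 8 [71.3 73.8] | 34 8 [71.3 73.3] | 42 9 [72.  73.1] | 50 12 [71.4 73.3] | 58 12 [67.5 71.8] | 66 7 [66.8 67.9] | t 13.57 tcp [515.   93.7 207.2] gauge [ -1.3   4.6 207.2] yaw 1.419 F [-3.5  5.4  8.8] gap 26.7 gf 47.3 j [0.08 0.06 2.08 0.   1.   0.23]
```

```bash
python3 -m pendant '{"series":[[0.4,0,0,0,0],[0.6,0,0,0,0],[0.7,0,0,0,0],[0.7,0,0,0,0],[0.7,0,0,0,0]]}' 
python3 -m pendant '{"series":[[0.7,0,0,-0.2,0],[0.7,0,0,-0.4,0],[0.7,0,0,-0.6,0],[0.7,0,0,-0.8,0],[0.5,0,0,-0.4,0]]}' 
python3 -c "
from h import *
st()
p,_=snap('side');X,p,d=cloud('side');G=(X-O)@RG
for y in range(-60,82,8):
    m=(abs(G[...,0])<18)&(abs(G[...,1]-y)<3)&(G[...,2]>60)&(G[...,2]<80)
    if m.sum()>2: 
        q=G[m];t=q[:,2].max();print(y,m.sum(),'ztop',np.percentile(q[:,2],90).round(1),'x',np.percentile(q[:,0],[5,50,95]).round(1))
save(cv2.resize(p[210:330,270:370],(700,840),interpolation=cv2.INTER_CUBIC)[:600],'placed')"
```

```text
time: 14.2
tool_pos: [513.3, 92.6, 203.6]
tool_rot: [-3.141, 0.0, 1.419]
wrist_force: [1.0, 0.5, 0.8]
finger_gap: 60.0
gripper_force: 0.0
time: 14.82
tool_pos: [513.9, 92.7, 327.0]
tool_rot: [3.137, -0.001, 1.419]
wrist_force: [0.4, 0.1, 0.5]
finger_gap: 43.6
gripper_force: 0.0
t 14.82 tcp [513.9  92.7 327. ] gauge [ -2.2   3.5 327. ] yaw 1.419 F [0.4 0.1 0.5] gap 43.6 gf 0.0 j [ 0.08 -0.1   2.01 -0.    1.23  0.23]
-52 4 ztop 69.6 x [-6.2 -2.9  0.5]
-36 20 ztop 74.4 x [-15.   -4.   11.5]
-28 18 ztop 74.0 x [-11.1   0.   10.5]
-20 19 ztop 72.1 x [-13.8   0.5   8. ]
-12 15 ztop 72.0 x [-12.6  -4.8   7.7]
-4 12 ztop 71.7 x [-11.4   0.2   9.3]
4 16 ztop 73.0 x [-13.3  -2.8   8.4]
12 19 ztop 71.8 x [-13.8  -4.5   9.5]
20 17 ztop 71.6 x [-14.5  -5.3   9. ]
28 19 ztop 72.3 x [-12.9   0.7  10.5]
36 16 ztop 71.9 x [-13.4  -5.5   7.3]
44 15 ztop 72.2 x [-14.   -2.6   9. ]
52 39 ztop 71.7 x [-14.4  -3.6   9.8]
60 11 ztop 66.8 x [-7.4 -1.8  5.9]
```

View pics/placed.png

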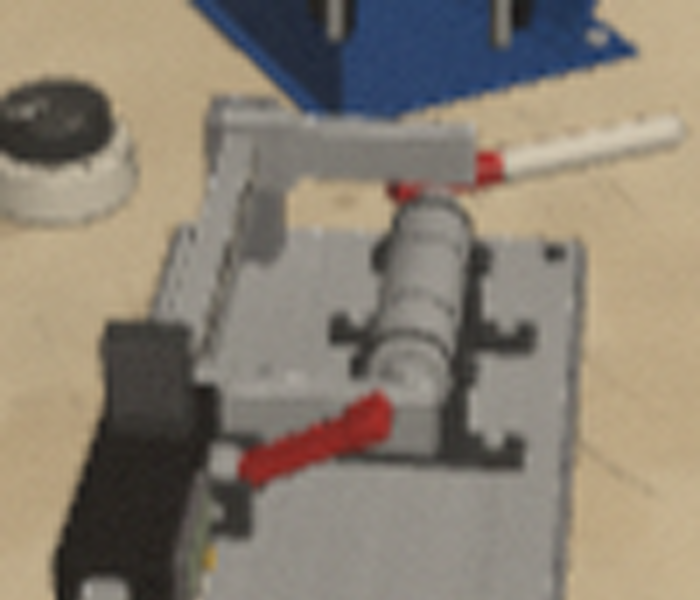

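The spindle lies level on both rests (crop (425,280), top at z 72), with the jaws open round it. Next I go to the far side of the lug.

```bash
python3 -c "
from h import *
plan([*g2w(71,143,0)[:2],310],1.419,5)"
```

```text
[0.558 0.29  0.076] 0.0
[0.558 0.29  0.076] 0.0
[0.558 0.29  0.076] 0.0
[0.558 0.29  0.076] 0.0
[0.558 0.29  0.076] 0.0
```

```bash
python3 -m pendant '{"series":[[0,0.56,0.29,0,0],[0,0.56,0.29,0,0],[0,0.56,0.29,0.1,0],[0,0.56,0.29,0.1,0],[0,0.56,0.29,0.1,0]]}' 40
python3 -m pendant '{"series":[[0,0,0,0.2,0],[0,0,0,0.4,0],[0,0,0,0.4,0],[0,0,0,0,0],[0,0,0,0,0]]}'
python3 -c "
from h import *
st()"
```

```text
time: 15.5
tool_pos: [606.4, 220.9, 307.0]
tool_rot: [-3.14, 0.001, 1.419]
wrist_force: [-0.3, -0.6, 0.3]
finger_gap: -0.7
gripper_force: 0.0
time: 16.12
tool_pos: [606.2, 219.7, 258.8]
tool_rot: [3.142, -0.0, 1.418]
wrist_force: [0.3, 0.3, 0.8]
finger_gap: -0.1
gripper_force: 0.0
t 16.12 tcp [606.2 219.7 258.8] gauge [ 69.7 143.  258.8] yaw 1.418 F [0.3 0.3 0.8] gap -0.1 gf 0.0 j [0.26 0.24 1.78 0.   1.13 0.42]
```

```bash
python3 -m pendant '{"series":[[0,-0.15,0,0,0],[0,-0.15,0,0,0],[0,-0.15,0,0,0],[0,-0.1,0,0,0],[0,-0.1,0,0,0]]}'
python3 -m pendant '{"series":[[0,-0.06,0,0,0],[0,-0.05,0,0,0],[0,-0.04,0,0,0],[0,-0.03,0,0,0],[0,0,0,0,0]]}'
python3 -c "
from h import *
st()"
```

```text
time: 16.75
tool_pos: [601.6, 188.2, 259.7]
tool_rot: [3.14, -0.003, 1.419]
wrist_force: [0.5, 5.9, 1.7]
finger_gap: 0.0
gripper_force: 2.9
time: 17.38
tool_pos: [600.3, 179.5, 259.7]
tool_rot: [3.14, -0.002, 1.419]
wrist_force: [1.2, 5.7, 2.3]
finger_gap: 0.1
gripper_force: 2.5
t 17.38 tcp [600.3 179.5 259.7] gauge [ 70.  102.4 259.7] yaw 1.419 F [1.2 5.7 2.3] gap 0.1 gf 2.5 j [0.2  0.2  1.82 0.   1.12 0.36]
```

```bash
python3 -m pendant '{"series":[[0,-0.02,0,0,0],[0,-0.02,0,0,0],[0,-0.02,0,0,0],[0,-0.02,0,0,0],[0,0,0,0,0]]}' | grep -E "pos|wrist"
python3 -m pendant '{"series":[[0,-0.02,0,0,0],[0,-0.02,0,0,0],[0,0,0,0,0],[0,0,0,0,0],[0,0,0,0,0]]}'| grep -E "pos|wrist"
python3 -c "
from h import *
st()"
```

```text
tool_pos: [599.7, 175.6, 259.7]
wrist_force: [1.3, 4.8, 1.9]
tool_pos: [599.4, 174.0, 259.7]
wrist_force: [1.2, 6.2, 2.5]
t 18.62 tcp [599.4 174.  259.7] gauge [ 70.   96.8 259.7] yaw 1.419 F [1.2 6.2 2.5] gap 0.2 gf 3.5 j [0.2  0.2  1.83 0.   1.12 0.35]
```

```bash
python3 -m pendant '{"series":[[0,-0.02,0,0,0],[0,-0.02,0,0,0],[0,0,0,0,0],[0,0,0,0,0],[0,0,0,0,0]]}'| grep -E "pos|wrist"
python3 -c "
from h import *
p,_=snap('side');X,p,d=cloud('side');G=(X-O)@RG
m=(G[...,2]>66)&(G[...,2]<80)&(G[...,0]>-12)&(G[...,0]<50)&(G[...,1]>40)&(G[...,1]<80)
print('mov blade',m.sum(),np.percentile(G[m],[5,50,95],axis=0).round(1).tolist())
st()"
```

```text
tool_pos: [599.2, 173.3, 259.8]
wrist_force: [3.1, 12.6, -0.4]
mov blade 181 [[-8.3, 49.0, 66.7], [27.0, 57.2, 74.1], [48.7, 76.5, 77.3]]
t 19.3 tcp [599.2 173.3 259.8] gauge [ 69.8  96.1 259.8] yaw 1.419 F [ 3.1 13.2  0.6] gap 0.0 gf 6.9 j [0.19 0.19 1.83 0.01 1.12 0.34]
```

Contact is at about 13 N, with the blade at y 48 to 59 as expected. I hold briefly, then back off and move above the lever.

```bash
python3 -m pendant '{"series":[[0,-0.01,0,0,0],[0,0,0,0,0],[0,0,0,0,0],[0,0,0,0,0],[0,0,0,0,0]]}'| grep -E "pos|wrist"
python3 -m pendant '{"series":[[0,0.05,0,0,0],[0,0.2,0,0,0],[0,0,0,-0.6,0],[0,0,0,-0.6,0],[0,0,0,0,0]]}'| grep -E "pos|wrist"
python3 -c "
from h import *
st();plan([*g2w(5,79.5,0)[:2],290],1.419,3)
"
```

```text
tool_pos: [599.1, 173.1, 259.8]
wrist_force: [3.2, 15.7, -0.7]
tool_pos: [601.4, 183.0, 321.6]
wrist_force: [0.9, -0.7, -1.2]
t 20.55 tcp [601.4 183.  321.6] gauge [ 70.5 106.  321.6] yaw 1.419 F [ 0.9 -0.7 -1.2] gap -0.1 gf 0.0 j [ 0.21  0.14  1.78 -0.    1.22  0.36]
[-0.176 -0.436  0.21 ] -0.001
[-0.176 -0.436  0.21 ] -0.001
[-0.176 -0.436  0.21 ] -0.001
```

```bash
python3 -m pendant '{"series":[[0,-0.18,-0.44,0,0],[0,-0.18,-0.44,0.2,0],[0,-0.17,-0.43,0.2,0],[0,0,0,0.2,0],[0,0,0,0,0]]}'| grep -E "pos|wrist"
python3 -c "
from h import *
st();p,_=snap('side');X,p,d=cloud('side');G=(X-O)@RG;h=cv2.cvtColor(p,cv2.COLOR_RGB2HSV)
m=((h[...,0]<6)|(h[...,0]>174))&(h[...,1]>150)&(abs(G[...,0]-20)<35)&(abs(G[...,1]-80)<30)&(G[...,2]>50)&(G[...,2]<110)
print('lever',m.sum(),np.percentile(G[m],[5,50,95],axis=0).round(1).tolist())
save(cv2.resize(p[200:340,250:390],(600,600),interpolation=cv2.INTER_CUBIC),'lever')"
```

```text
tool_pos: [531.6, 166.6, 286.9]
wrist_force: [0.3, -0.5, 1.4]
t 21.18 tcp [531.6 166.6 286.9] gauge [  4.1  79.2 286.9] yaw 1.419 F [ 0.3 -0.5  1.4] gap 0.3 gf 0.0 j [ 0.21  0.02  1.96 -0.    1.16  0.36]
lever 93 [[1.2, 74.4, 66.7], [18.7, 84.3, 78.1], [40.3, 89.5, 89.1]]
```

View pics/lever.png

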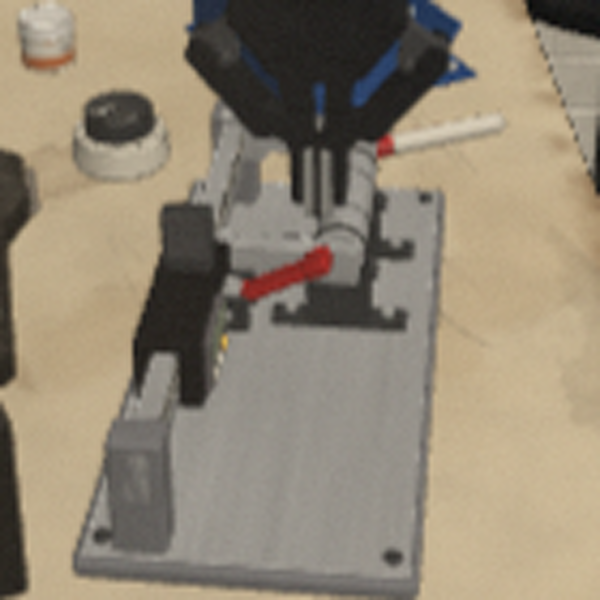

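The shut fingers stand above the red lever: tip at crop (318,200), lever end at (325,260). The jaw blade sits at the spindle's end. I press down now.

```bash
python3 -m pendant '{"series":[[0,0,0,0.3,0],[0,0,0,0.2,0],[0,0,0,0.15,0],[0,0,0,0.1,0],[0,0,0,0.1,0]]}'| grep -E "pos|wrist"
python3 -m pendant '{"series":[[0,0,0,0.04,0],[0,0,0,0.04,0],[0,0,0,0.04,0],[0,0,0,0.04,0],[0,0,0,0,0]]}'| grep -E "pos|wrist"
```

```text
tool_pos: [532.0, 166.8, 246.3]
wrist_force: [-0.5, 0.8, 1.9]
tool_pos: [531.7, 166.7, 238.0]
wrist_force: [0.6, 0.2, 0.1]
```

```bash
python3 -m pendant '{"series":[[0,0,0,0.03,0],[0,0,0,0.03,0],[0,0,0,0.02,0],[0,0,0,0.02,0],[0,0,0,0,0]]}'| grep -E "pos|wrist"
python3 -c "
from h import *
p,_=snap('side');X,p,d=cloud('side');G=(X-O)@RG;h=cv2.cvtColor(p,cv2.COLOR_RGB2HSV)
m=((h[...,0]<6)|(h[...,0]>174))&(h[...,1]>150)&(abs(G[...,0]-20)<35)&(abs(G[...,1]-80)<30)&(G[...,2]>30)&(G[...,2]<110)
print('lever',m.sum(),np.percentile(G[m],[5,50,95],axis=0).round(1).tolist())"
```

```text
tool_pos: [532.2, 167.2, 236.8]
wrist_force: [-11.4, -1.1, 20.4]
lever 97 [[-6.6, 76.0, 58.5], [15.8, 86.1, 61.5], [37.1, 90.1, 64.5]]
```

```bash
python3 -m pendant '{"series":[[0,0,0,0.02,0],[0,0,0,0.01,0],[0,0,0,0,0],[0,0,0,0,0],[0,0,0,0,0]]}'| grep -E "pos|wrist"
python3 -m pendant '{"series":[[0,0,0,-0.1,0],[0,0,0,-0.4,0],[0,0,0,-0.9,0],[0,0,0,-0.9,0],[0,0,0,0,0]]}'| grep -E "pos|wrist"
python3 -c "
from h import *
p,_=snap('side');X,p,d=cloud('side');G=(X-O)@RG;h=cv2.cvtColor(p,cv2.COLOR_RGB2HSV)
m=((h[...,0]<6)|(h[...,0]>174))&(h[...,1]>150)&(abs(G[...,0]-20)<35)&(abs(G[...,1]-80)<30)&(G[...,2]>30)&(G[...,2]<110)
q=G[m];print('lever',m.sum(),np.percentile(q,[5,50,95],axis=0).round(1).tolist(),'slope',np.polyfit(q[:,0],q[:,2],1))
for y in range(-60,52,8):
    m=(abs(G[...,0])<18)&(abs(G[...,1]-y)<3)&(G[...,2]>60)&(G[...,2]<80);q=G[m]
    if len(q)>3:print(y,np.percentile(q[:,2],90).round(1),np.percentile(q[:,0],[5,95]).round(1),end='|')
m=(G[...,2]>66)&(G[...,2]<80)&(G[...,0]>18)&(G[...,0]<50)
for a,b in((30,80),(-100,-50)):
    q=G[m&(G[...,1]>a)&(G[...,1]<b)];print('blade',np.percentile(q[:,1],[3,50,97]).round(1))
st();save(cv2.resize(p[170:310,250:390],(600,600),interpolation=cv2.INTER_CUBIC),'end')"
```

```text
tool_pos: [532.3, 167.4, 236.5]
wrist_force: [-13.8, -0.5, 27.6]
tool_pos: [533.1, 166.9, 352.6]
wrist_force: [0.1, -0.9, -0.1]
lever 119 [[-6.4, 75.6, 60.3], [12.5, 84.1, 62.9], [36.8, 90.2, 66.0]] slope [-5.69598727e-02  6.37933949e+01]
-60 73.6 [-10.9   8.9]|-52 74.0 [-13.8  10.5]|-44 74.1 [-14.3   8.1]|-36 74.3 [-10.8   7.6]|-28 73.3 [-13.3   8.6]|-20 71.4 [-12.4   8.4]|-12 72.4 [-12.6   7.5]|-4 72.1 [-13.3   7.7]|4 71.7 [-13.2  10.6]|12 72.1 [-12.1   9.7]|20 72.1 [-12.8   9.2]|28 72.6 [-15.1   5.2]|36 71.8 [-13.2   3.1]|blade [49.3 57.8 73.8]
blade [-84.4 -74.6 -71.1]
t 24.45 tcp [532.3 166.8 349.6] gauge [  4.8  79.5 349.6] yaw 1.419 F [-0.6 -1.  -0.4] gap 0.3 gf 0.0 j [ 0.21 -0.04  1.91 -0.    1.26  0.36]
```

View pics/end.png

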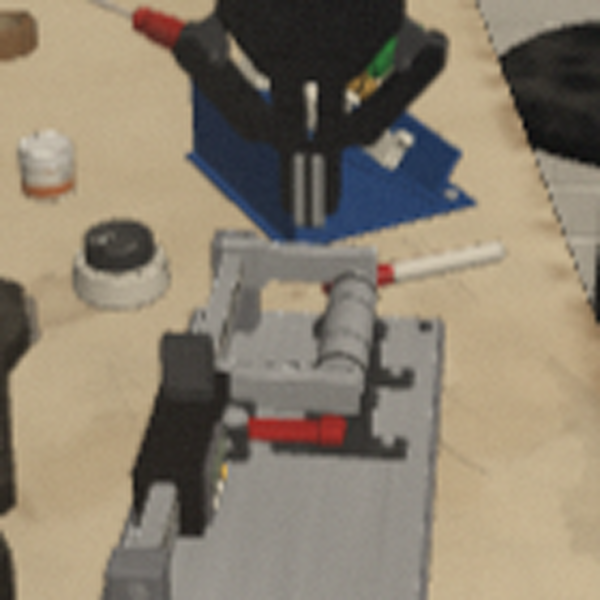

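The lever is level (crop (295,430)), the spindle is pinched between both blades (345,320), and the robot is clear of everything. I hand the job in.

```bash
python3 -c "
from plant import manip
print(manip.job_done())"
```

```text
the job is handed in; nothing more can be done
None
```

I handed the job in at about 24 s of the 67 s: the steel spindle lies level on both rests and is pinched between the jaws, the lock lever is down to its stop, and the brass spindle is still in the rack; no verdict came back.

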